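# Slide a blank front panel out over the end of the bench shelf

## Robot

A 7-joint arm with a two-finger parallel gripper is mounted at the origin on the work surface. World frame = base frame: x ahead of the robot, y to its left, z up, the work surface at z = 0. Lengths are in mm, angles in rad, forces in N, time in s.
With the tool pointing down it reaches from about 400 to 875 mm from the base axis. Payload 4.4 kg.
Tool frame: the origin (TCP) lies at the very end of the fingers, on their centre line; the grasp point (between the pads) lies 19 mm behind it (ctrl.grip_depth is the distance from the TCP to the grasp point, in mm); z points along the fingers, x is the direction in which the jaws open and shut, and the axes are right-handed (so a half turn about z gives the same grasp; the last joint's range is limited). The gripper opens to 85 mm and grips with 20 to 120 N. Pads are 22 mm wide; open, the fingers measure 114 mm over their backs; the gripper's body (76 mm by 85 mm) begins 54 mm behind the grasp point. The pads swing forward as they close: fully open they stand 13 mm farther back than shut.
Start: joints at [1.176, 0.628, 0.038, 1.517, -0.027, 0.996, -0.02], TCP at [209.918, -615.185, 231.313] pointing down, gripper open.
Joint ranges: [-3.06, 3.06], [-0.37, 2.12], [-1.25, 1.32], [0.18, 2.47], [-1.1, 4.24], [0.23, 1.98], [-2.94, 2.94]. Speed limits (rad/s): [2.57, 2.57, 3.14, 3.14, 3.14, 3.14, 3.14].

## Interface

Orientations are given as [roll, pitch, yaw] about the fixed x, y, z axes, in that order (R = Rz(yaw) Ry(pitch) Rx(roll)).
In Python, from cell import ctrl gives the robot as it stands.
- The arm moves only by the shell command python3 -m creep 'ROWS'. ROWS is JSON, a list of rows, each an object with "hand": the opening, from 0 (shut) to 1 (fully open); "travel": the shift along the tool's x, y, z in cm, a list of three; "angular": the turn, a rotation vector about the tool's x, y, z in degrees, a list of three. In form: [{"hand": hand, "travel": [tx, ty, tz], "angular": [rx, ry, rz]}, ...]. A call has 1 to 20 rows; each row is the pose to reach, as a shift and turn from the pose measured when the call began, along the tool's axes at that moment; what a row does not reach only later rows make up. A row lasts 1/10 s, in which the tool goes at most 50 mm and 8.59 degrees, less where a joint would pass 70% of its speed; a pose out of reach is approached as far as the arm can. A call with a gripper value outside its range is refused whole. The fingers move at their own pace and stop on an object; the grip force is fixed at half the most. Time passes only in rows, so rows that repeat a pose let the fingers close. It gives the time, the measured TCP pose, the force and the opening at its end, in the units of the state.
- ctrl.read_state(): the state, without advancing time (a new reading comes with each control period).
- ctrl.get_image(name): name is "scene" or "top"; returns a dict with "frame" (480x640x3 uint8, red, green, blue), "fx", "fy", "cx", "cy" (pixels), "D" ([k1, k2, p1, p2, k3] as OpenCV has them; the pictures are not rectified), "origin" and "orientation" of the camera in the world. Camera axes: x right, y down, z forward; pixel columns grow to the right and rows downward; lengths in mm; the calibration is good to about 2 mm. A picture is of the moment at which its call begins. There is no depth.
- ctrl.finish_job(): hands the job in, once; it reports no verdict.
Trained networks look in the newest picture that a camera, given by its name, has taken for a name from the list of things; names that differ only in an ending like _2 or _b are one class to them, and where a whole thing is asked for, a point or a joint stands for the part that bears it (a point fixed in the world has none). Each returns a list of dicts, best first, with "confidence" (0 to 1); they miss things now and then, are a little off and sometimes report something else, mostly with a low value. They report only what shows in the picture. A call takes as long as a camera call. They do not tell look-alikes from the thing itself.
- ctrl.regions_of(camera, thing): "region" (480x640 bool, what is visible of it).
- ctrl.spot_point(camera, thing): "at" ([x, y, z] in mm, in world coordinates, good to about 4 mm: a listed point, or the origin of a listed thing).
The state is a dict: "clock": time; "qpos": joint angles; "qd": joint speeds; "tau": joint torques, N m; "eef_pos": TCP position; "tool_rot": TCP orientation; "force": force on the tool from outside, world axes, zero at the start; "torque": the same for the moment, N m; "width": finger opening in mm.
Only numpy, scipy, OpenCV 4.12 (cv2) and the standard library are available. Lean on these libraries where they do the work, as an engineer would, in place of code of your own. Each camera call takes 0.05 s, during which the arm holds its last target. There are 200 camera calls.

## Task

Push the blue blank panel along the low shelf, towards the end where the red meter lies, until about 35 mm of it sticks out past that end of the shelf so its edge can be got at. Leave it lying flat and straight along the shelf, not hanging off the front; slide it only, do not lift it or let it fall, and do not disturb the meter, breadboard, jar or screwdriver.

Things in the scene. Friction and masses are not known exactly. Their poses are not given: they have to be found in the camera images.
- shelf: Low fixed riser shelf with a grey top on dark legs, standing on the green bench (it does not move). Origin: centre of its footprint at bench height. Its own y runs along its length: the two ends are at y = +180 and y = -180 mm. Its own x runs across it: the open front edge (robot side) is at x = -70 mm; along the far edge runs a dark lip from x = +62 to +70 mm that stands 12 mm above the top. The top surface is 50 mm above the bench (z = 50).
- panel: Loose blue metal front-panel blank with black cut-out marks on its face, 80 mm (its x) by 120 mm (its y) by 6 mm thick, about 0.16 kg (hidden spread), lying flat on the shelf with its long side roughly along the shelf. Origin: centre of its underside. z up. It slides on the shelf with ordinary friction.
- meter: Loose red hand-held meter, 180 mm (its x) by 88 mm (its y) by 47 mm high, lying on the bench just beyond one end of the shelf; that is the end the panel has to stick out from. Origin: centre of its underside. Must stay where it is.
- breadboard: Loose white breadboard, 165 mm (its x) by 55 mm (its y) by 9 mm, lying on the bench beyond the other end of the shelf. Origin: centre of its underside. Must stay where it is.
- jar: Loose amber jar with a black cap, 48 mm across and 60 mm high, standing on the bench in front of the shelf (robot side). Origin: centre of its underside. Must stay where it is.
- driver: Loose screwdriver with a yellow handle, about 160 mm long, lying on the bench beyond the shelf (far side), roughly along it, about 20 mm thick. Origin: near the middle of its length, at bench height. Must stay where it is.
Things that resemble listed ones, but are neither listed nor needed, are in the scene too. Of the things like the panel, leave any that is green; of the rest the larger one is meant.

How it is judged:
By the outcome, as a careful person would: the job done as asked, in the order asked, and still so for the second after the job is handed in, with the robot touching nothing.
It also fails if it takes over 45 s, if anything falls off the work surface, if the arm or the gripper's body presses on something with over 40 N, if the wrist force passes 120 N, or if a joint passes its speed limit or range.

## Working session

There is one attempt and no reset: what is moved stays moved. The work goes in short steps, Python scripts to look and compute and a shell command to move; the robot and the scene stay as the last step left them, time stands still between calls to the robot, and variables do not carry over. Pictures are saved under pics/ and viewed, about 8 in all and at most 12, crops included, and the job is handed in when it is done.

```bash
mkdir -p pics
cat > h.py <<'E'
import numpy as np, cv2
from cell import ctrl
from scipy.spatial.transform import Rotation as R
def cam(n):
    im=ctrl.get_image(n); o=np.array(im['orientation'],float)
    M=R.from_euler('xyz',o).as_matrix() if o.size==3 else o.reshape(3,3)
    K=np.array([[im['fx'],0,im['cx']],[0,im['fy'],im['cy']],[0,0,1]])
    return im,M,K,np.array(im['D'],float),np.array(im['origin'],float)
def onplane(c,px,z):
    im,M,K,D,o=c
    p=cv2.undistortPoints(np.array(px,float).reshape(-1,1,2),K,D).reshape(-1,2)
    d=np.c_[p,np.ones(len(p))]@M.T
    return o+d*((z-o[2])/d[:,2])[:,None]
def proj(c,P):
    im,M,K,D,o=c
    return cv2.projectPoints((np.array(P,float).reshape(-1,3)-o)@M,np.zeros(3),np.zeros(3),K,D)[0].reshape(-1,2)
def save(c,f): cv2.imwrite('pics/'+f,c[0]['frame'][:,:,::-1])
E
python3 - <<'E'
from h import *
np.set_printoptions(precision=1,suppress=True)
for n in('scene','top'):
    c=cam(n);save(c,n+'0.png');print(n,c[4],c[0]['orientation'])
    for t in('shelf','panel','meter','breadboard','jar','driver'):
        for d in ctrl.spot_point(n,t): print(t,np.round(d['at']),round(d['confidence'],2))
        for d in ctrl.regions_of(n,t):
            m=d['region'];y,x=np.nonzero(m);r=cv2.minAreaRect(np.c_[x,y].astype(np.float32));print('  reg',t,round(d['confidence'],2),m.sum(),np.round(r[0]),np.round(r[1]),round(r[2]))
print(ctrl.read_state())
E
```

```text
scene [1484.  -308.3  895.6] [-2.3 -0.   1.2]
shelf [515. -26.   2.] 0.92
  reg shelf 0.85 6137 [293. 249.] [ 61. 166.] 67
panel [ 328. -269.    1.] 0.93
panel [501. -30.  48.] 0.81
panel [743. -27.   1.] 0.81
  reg panel 0.7 799 [323. 329.] [34. 26.] 72
  reg panel 0.58 1090 [173. 229.] [53. 27.] 25
meter [ 590. -305.    0.] 0.76
  reg meter 0.72 3421 [172. 303.] [83. 48.] 48
  reg breadboard 0.73 910 [387. 213.] [57. 18.] 45
jar [ 405. -128.   -2.] 0.67
  reg jar 0.61 461 [237. 228.] [28. 19.] 86
  reg jar 0.36 880 [387. 213.] [57. 18.] 45
driver [644.  38.  -1.] 0.63
  reg driver 0.78 556 [337. 285.] [12. 71.] 74
top [501.6  35.9 948.7] [-3.1  0.  -1.5]
shelf [ 405. -128.    2.] 0.58
  reg shelf 0.55 624 [323. 188.] [13. 76.] 90
panel [506. -31.  52.] 0.92
panel [ 326. -269.   -3.] 0.84
panel [744. -28.  -0.] 0.66
  reg panel 0.95 988 [356. 142.] [26. 40.] 5
  reg panel 0.94 2529 [356. 257.] [41. 62.] 76
  reg panel 0.32 4385 [493. 217.] [91. 49.] 71
meter [ 589. -306.    0.] 0.74
  reg meter 0.87 4430 [493. 217.] [92. 50.] 71
  reg breadboard 0.88 2213 [217. 290.] [80. 29.] 83
jar [ 407. -128.    2.] 0.85
  reg jar 0.8 497 [403. 306.] [24. 24.] 90
driver [640.  35.  -2.] 0.63
  reg driver 0.87 525 [324. 187.] [12. 75.] 90
{'clock': 1.3, 'qpos': array([ 1.2,  0.6,  0. ,  1.5, -0. ,  1. , -0. ]), 'qd': array([-0.,  0.,  0.,  0.,  0.,  0.,  0.]), 'tau': array([ -0. , -56.3,   1.2, -19.4,   0. ,   0. ,   0. ]), 'eef_pos': array([ 209.9, -615.2,  231.3]), 'tool_rot': array([-3.1,  0. , -1.2]), 'force': array([-0.3, -0.7, -0.8]), 'torque': array([-0., -0., -0.]), 'width': 85.39403057532955}
```

View pics/top0.png

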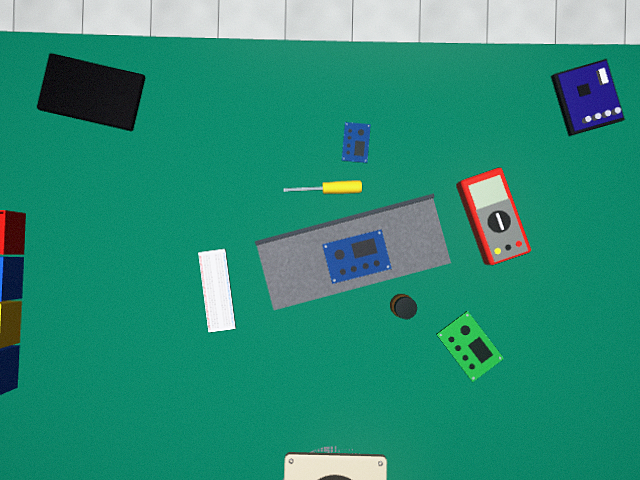

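View pics/scene0.png

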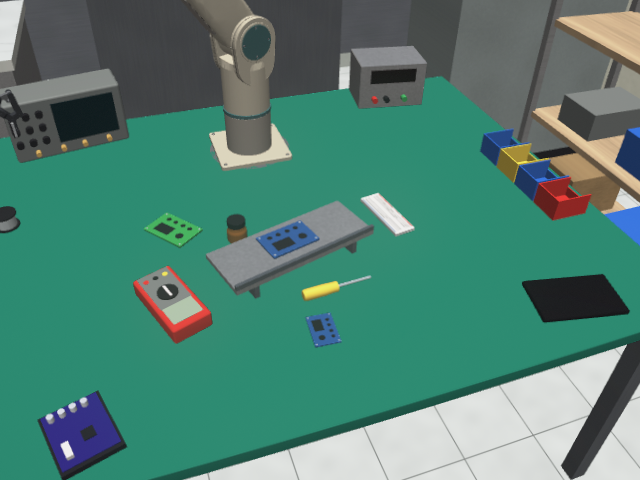

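Candidates in the top view are the blue panel on the shelf (356,257), a small blue one on the bench (356,142) and a green one (470,346). I want the larger blue one, on the shelf. Next I measure the edges in both views.

```bash
cat > meas.py <<'E'
from h import *
np.set_printoptions(precision=1,suppress=True)
def panel(c,n,z=56,near=(505,-60),rad=110):
    im=c[0]['frame']; hsv=cv2.cvtColor(im,cv2.COLOR_RGB2HSV)
    b=((hsv[...,0]>100)&(hsv[...,0]<125)&(hsv[...,1]>110)).astype(np.uint8)
    m=np.zeros_like(b);ctr=proj(c,[*near,z])[0];cv2.circle(m,tuple(int(v) for v in ctr),int(rad*(0.5 if n=='top' else .45)),1,-1)
    b=cv2.morphologyEx(b*m,cv2.MORPH_CLOSE,np.ones((9,9)))
    k=max(cv2.findContours(b,0,1)[0],key=cv2.contourArea)
    P=onplane(c,k.reshape(-1,2),z)[:,:2]
    r=cv2.minAreaRect(P.astype(np.float32));return r,cv2.boxPoints(r)
def tri(c1,p1,c2,p2):
    def ray(c,p):
        a=onplane(c,p,0)[0]-c[4];return a/np.linalg.norm(a)
    d1,d2=ray(c1,p1),ray(c2,p2);A=np.c_[d1,-d2];s=np.linalg.lstsq(A,c2[4]-c1[4],rcond=None)[0]
    return (c1[4]+s[0]*d1+c2[4]+s[1]*d2)/2
E
python3 - <<'E'
from meas import *
cs={n:cam(n) for n in('scene','top')}
box={}
for n,c in cs.items():
    r,b=panel(c,n,near=(505,-31),rad=90);box[n]=b;print(n,r);print(b)
# panel height by triangulating the centre
pc=[proj(cs[n],np.r_[box[n].mean(0),56]) for n in('scene','top')]
print('tri',tri(cs['scene'],pc[0],cs['top'],pc[1]))
# shelf, top view grey mask
c=cs['top'];im=c[0]['frame'];hsv=cv2.cvtColor(im,cv2.COLOR_RGB2HSV)
g=((hsv[...,1]<60)&(hsv[...,2]>60)&(hsv[...,2]<160)).astype(np.uint8)
m=np.zeros_like(g);m[185:318,245:460]=1;g=cv2.morphologyEx(g*m,cv2.MORPH_CLOSE,np.ones((3,3)))
k=max(cv2.findContours(g,0,1)[0],key=cv2.contourArea)
q=cv2.approxPolyDP(k,6,True).reshape(-1,2);print(q);print(onplane(c,q,50))
r=cv2.minAreaRect(onplane(c,k.reshape(-1,2),50)[:,:2].astype(np.float32));print('shelf',r);print(cv2.boxPoints(r))
v=np.vstack([cv2.resize(cs['top'][0]['frame'][180:320,240:540],None,fx=2.6,fy=2.6),cv2.resize(cs['scene'][0]['frame'][190:310,160:400],(780,230*1))])[:,:,::-1]
cv2.imwrite('pics/crop.png',v)
E
```

```text
scene ((504.420654296875, -33.653656005859375), (81.8162612915039, 119.48131561279297), 15.561193466186523)
[[ 449.    12.9]
 [ 481.  -102.2]
 [ 559.9  -80.2]
 [ 527.8   34.9]]
top ((503.07757568359375, -31.85167694091797), (79.79540252685547, 119.86361694335938), 15.403240203857422)
[[ 448.7   15.3]
 [ 480.5 -100.2]
 [ 557.5  -79. ]
 [ 525.6   36.5]]
tri [502.9 -32.6  54.5]
[[433 194]
 [256 241]
 [274 309]
 [450 262]]
[[ 628.5 -180.2   50. ]
 [ 528.6  165.6   50. ]
 [ 396.3  127.    50. ]
 [ 495.7 -215.3   50. ]]
shelf ((511.6097717285156, -25.436370849609375), (139.4589385986328, 362.3192443847656), 16.179059982299805)
[[ 394.2  129.1]
 [ 495.1 -218.9]
 [ 629.1 -180. ]
 [ 528.1  168. ]]
```

View pics/crop.png

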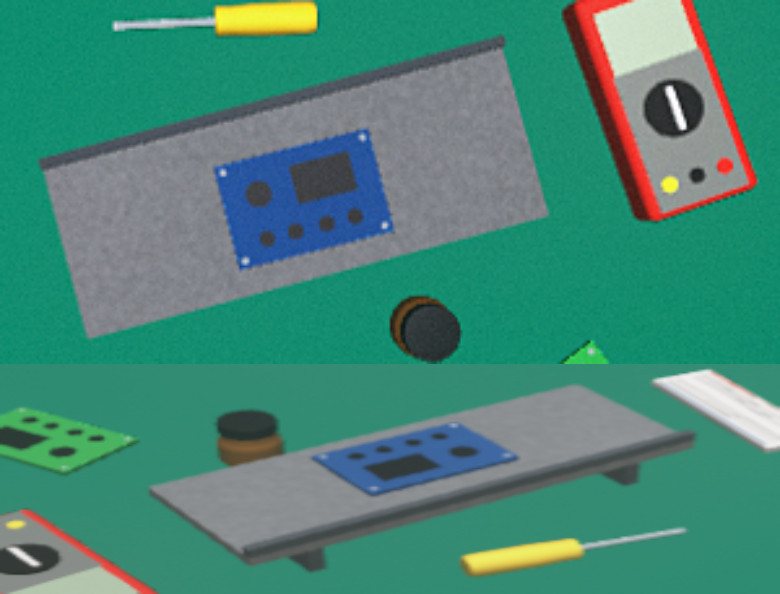

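Confirmed: the large blue panel is on the shelf, at shelf x about -10 and y about -4, so it needs about 150 mm towards -y. I'll push on its +y end with both fingertips, spread along the shelf's x so the panel stays straight.

```bash
cat >> h.py <<'E'
S0=np.array([511.6,-25.4]);YAW=np.deg2rad(16.2)
ex=np.array([np.cos(YAW),np.sin(YAW)]);ey=np.array([-ex[1],ex[0]])
def toS(p): d=np.array(p)[...,:2]-S0;return np.stack([d@ex,d@ey],-1)
def fromS(x,y): return S0+x*ex+y*ey
def plan(P,yaw=YAW):
    s=ctrl.read_state();A=R.from_euler('xyz',s['tool_rot']);T=R.from_euler('xyz',[np.pi,0,yaw])
    print('travel cm',np.round(A.inv().apply(np.array(P)-s['eef_pos'])/10,2),'ang deg',np.round(np.rad2deg((A.inv()*T).as_rotvec()),2))
    print('t',s['clock'],'S',toS(s['eef_pos']),s['eef_pos'],'rot',s['tool_rot'],'F',s['force'],'w',s['width'])
E
python3 -c "
from h import *
plan([*fromS(-10,81),140])"
```

```text
travel cm [-54.22 -46.97   9.13] ang deg [ -0.    -0.   -87.36]
t 1.4 S [-454.25234486 -482.18488762] [ 209.90963664 -615.17146702  231.31877862] rot [-3.14153610e+00  8.43418495e-06 -1.24204880e+00] F [-0.21961145  0.42631163 -0.77606646] w 85.45888406478011
```

```bash
python3 -m creep '[{"hand":0.35,"travel":[-15,-13,0],"angular":[0,0,-25]},{"hand":0.35,"travel":[-15,-13,0],"angular":[0,0,-25]},{"hand":0.35,"travel":[-15,-13,0],"angular":[0,0,-25]},{"hand":0.35,"travel":[-15,-13,0],"angular":[0,0,-25]},{"hand":0.35,"travel":[-30,-26,3],"angular":[0,0,-50]},{"hand":0.35,"travel":[-30,-26,3],"angular":[0,0,-50]},{"hand":0.35,"travel":[-30,-26,3],"angular":[0,0,-50]},{"hand":0.35,"travel":[-30,-26,3],"angular":[0,0,-50]},{"hand":0.35,"travel":[-54.2,-47,9],"angular":[0,0,-87.4]},{"hand":0.35,"travel":[-54.2,-47,9],"angular":[0,0,-87.4]},{"hand":0.35,"travel":[-54.2,-47,9],"angular":[0,0,-87.4]},{"hand":0.35,"travel":[-54.2,-47,9],"angular":[0,0,-87.4]},{"hand":0.35,"travel":[-54.2,-47,9],"angular":[0,0,-87.4]},{"hand":0.35,"travel":[-54.2,-47,9],"angular":[0,0,-87.4]},{"hand":0.35,"travel":[-54.2,-47,9],"angular":[0,0,-87.4]},{"hand":0.35,"travel":[-54.2,-47,9],"angular":[0,0,-87.4]},{"hand":0.35,"travel":[-54.2,-47,9],"angular":[0,0,-87.4]},{"hand":0.35,"travel":[-54.2,-47,9],"angular":[0,0,-87.4]}]'
python3 -c "
from h import *
plan([*fromS(-10,81),70]);c=cam('top');save(c,'top1.png')"
```

```text
clock: 3.2
eef_pos: [479.3, 48.0, 141.4]
tool_rot: [3.141, 0.001, 0.281]
force: [0.2, -0.5, 0.7]
width: 30.0
travel cm [ 0.05 -0.16  7.14] ang deg [ 0.05  0.04 -0.07]
t 3.2 S [-10.48749189  79.49930547] [479.3493286   48.0167641  141.40553706] rot [3.14063922e+00 7.27688715e-04 2.81485865e-01] F [ 0.2213251  -0.45622951  0.65826691] w 30.032218755845307
```

```bash
python3 -m creep '[{"hand":0.35,"travel":[0,-0.2,4],"angular":[0,0,0]},{"hand":0.35,"travel":[0,-0.2,7],"angular":[0,0,0]},{"hand":0.35,"travel":[0,-0.2,8],"angular":[0,0,0]},{"hand":0.35,"travel":[0,-0.2,8.3],"angular":[0,0,0]},{"hand":0.35,"travel":[0,-0.2,8.3],"angular":[0,0,0]}]'
python3 -m creep '[{"hand":0.35,"travel":[0,0,0.2],"angular":[0,0,0]},{"hand":0.35,"travel":[0,0,0.2],"angular":[0,0,0]}]'
python3 -m creep '[{"hand":0.35,"travel":[0,0,0.2],"angular":[0,0,0]},{"hand":0.35,"travel":[0,0,0.2],"angular":[0,0,0]}]'
python3 -m creep '[{"hand":0.35,"travel":[0,0,0.2],"angular":[0,0,0]},{"hand":0.35,"travel":[0,0,0.2],"angular":[0,0,0]}]'
```

```text
clock: 3.75
eef_pos: [479.2, 49.3, 59.0]
tool_rot: [3.14, -0.0, 0.28]
force: [1.0, 0.7, 0.6]
width: 29.7
clock: 3.95
eef_pos: [480.0, 49.2, 57.9]
tool_rot: [3.14, -0.002, 0.28]
force: [0.3, -0.3, -1.2]
width: 30.1
clock: 4.15
eef_pos: [480.3, 49.2, 56.3]
tool_rot: [3.14, -0.003, 0.28]
force: [0.4, -0.7, 0.1]
width: 29.7
clock: 4.35
eef_pos: [480.3, 49.2, 54.2]
tool_rot: [3.14, -0.003, 0.28]
force: [-0.1, -0.0, -0.0]
width: 30.2
```

```bash
for i in 1; do python3 -m creep '[{"hand":0.35,"travel":[0,0,0.2],"angular":[0,0.1,0]},{"hand":0.35,"travel":[0,0,0.2],"angular":[0,0.1,0]}]'; done
python3 -c "
from h import *
plan([*fromS(-10,81),50]);c=cam('top');d=cam('scene');save(c,'top2.png')
cv2.imwrite('pics/z.png',cv2.resize(d[0]['frame'][170:320,180:400],(792,540),interpolation=cv2.INTER_CUBIC)[:,:,::-1])"
```

```text
clock: 4.55
eef_pos: [480.0, 49.1, 51.9]
tool_rot: [3.14, -0.004, 0.28]
force: [0.3, 0.3, 0.4]
width: 30.0
travel cm [-0.05 -0.06  0.19] ang deg [ 0.09 -0.23 -0.17]
t 4.55 S [-9.52585312 80.39907602] [480.02175625  49.14909673  51.91558289] rot [ 3.13998106 -0.00399442  0.27981794] F [0.32065483 0.25145063 0.37187282] w 29.959726599452058
```

View pics/z.png

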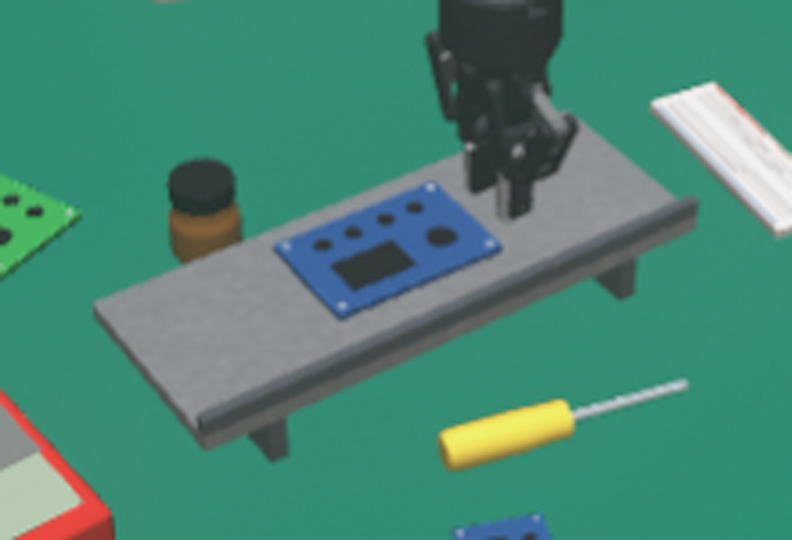

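The fingers stand off the +y end of the panel (at about (510,215) in the crop), still slightly above the shelf. I'll lower in small steps until they touch.

```bash
python3 -m creep '[{"hand":0.35,"travel":[0,0,0.2],"angular":[0,-0.2,0]},{"hand":0.35,"travel":[0,0,0.2],"angular":[0,-0.2,0]}]'
python3 -m creep '[{"hand":0.35,"travel":[0,0,0.2],"angular":[0,0,0]},{"hand":0.35,"travel":[0,0,0.2],"angular":[0,0,0]}]'
```

```text
clock: 4.85
eef_pos: [480.2, 49.2, 49.8]
tool_rot: [3.14, -0.0, 0.28]
force: [-0.0, 0.2, -0.5]
width: 29.8
clock: 5.05
eef_pos: [480.3, 49.2, 49.6]
tool_rot: [3.139, -0.001, 0.28]
force: [-3.0, -0.2, 21.1]
width: 29.7
```

```bash
python3 -m creep '[{"hand":0.35,"travel":[0,0,0.2],"angular":[0,0,0]},{"hand":0.35,"travel":[0,0,0.2],"angular":[0,0,0]}]'
```

```text
clock: 5.25
eef_pos: [480.3, 49.2, 49.5]
tool_rot: [3.138, -0.002, 0.28]
force: [-4.0, 0.2, 24.7]
width: 29.9
```

The fingers touched the shelf at TCP z ≈ 49.6. I'll lift 2.5 mm and plan the push.

```bash
python3 -m creep '[{"hand":0.35,"travel":[0,0,-0.25],"angular":[0,0,0]},{"hand":0.35,"travel":[0,0,-0.25],"angular":[0,0,0]}]'
python3 -c "
from h import *
plan([*fromS(-10,60),52])"
```

```text
clock: 5.45
eef_pos: [480.7, 49.3, 52.5]
tool_rot: [3.138, -0.003, 0.28]
force: [-0.2, -0.3, 0.3]
width: 30.0
travel cm [-0.11  2.04  0.06] ang deg [ 0.23 -0.19 -0.15]
t 5.45 S [-8.81440967 80.39150082] [480.70706432  49.34030872  52.53839   ] rot [ 3.13754442 -0.00334504  0.28021018] F [-0.19090532 -0.28092791  0.28634689] w 29.967195924893947
```

```bash
python3 -m creep '[{"hand":0.35,"travel":[0,0.6,0],"angular":[0.2,-0.2,-0.1]},{"hand":0.35,"travel":[-0.1,1.2,0],"angular":[0.2,-0.2,-0.1]},{"hand":0.35,"travel":[-0.1,1.8,0],"angular":[0.2,-0.2,-0.1]},{"hand":0.35,"travel":[-0.1,2.4,0],"angular":[0.2,-0.2,-0.1]},{"hand":0.35,"travel":[-0.1,3,0],"angular":[0.2,-0.2,-0.1]},{"hand":0.35,"travel":[-0.1,3.6,0],"angular":[0.2,-0.2,-0.1]},{"hand":0.35,"travel":[-0.1,4.2,0],"angular":[0.2,-0.2,-0.1]},{"hand":0.35,"travel":[-0.1,4.8,0],"angular":[0.2,-0.2,-0.1]},{"hand":0.35,"travel":[-0.1,5.4,0],"angular":[0.2,-0.2,-0.1]},{"hand":0.35,"travel":[-0.1,6,0],"angular":[0.2,-0.2,-0.1]},{"hand":0.35,"travel":[-0.1,6,0],"angular":[0.2,-0.2,-0.1]}]'
cat > look.py <<'E'
from meas import *
import h,sys
s=ctrl.read_state();q=toS(s['eef_pos']);near=fromS(-10,q[1]-70)
plan([*fromS(-10,-84),52])
for n in('top','scene'):
    c=cam(n);r,b=panel(c,n,near=near,rad=105);print(n,'rect',np.round(r[1],1),round(r[2],2),'centre S',toS(np.array(r[0])));print(toS(b).round(1).tolist())
    save(c,f'{n}_{sys.argv[1]}.png')
E
python3 look.py a
```

```text
clock: 6.55
eef_pos: [496.7, -9.8, 52.8]
tool_rot: [3.14, 0.0, 0.281]
force: [0.5, 0.4, 0.7]
width: 30.2
travel cm [ 0.  10.3  0.1] ang deg [ 0.1  0.  -0.1]
t 6.55 S [-10.   19.1] [496.7  -9.8  52.8] rot [3.1 0.  0.3] F [0.5 0.4 0.7] w 30.222558448396843
top rect [79.4 32.3] 16.43 centre S [ -9.6 -96.1]
[[-49.4, -80.1], [-49.3, -112.4], [30.1, -112.1], [30.0, -79.7]]
scene rect [ 82.2 119.8] 16.34 centre S [ -9.1 -54.5]
[[-50.3, 5.3], [-50.0, -114.4], [32.1, -114.2], [31.8, 5.5]]
```

The panel is tracking straight: shelf yaw 16.2, panel about 16.4. Next I push most of what remains.

```bash
python3 -m creep '[{"hand":0.35,"travel":[0,0.6,0.05],"angular":[0,0,-0.1]},{"hand":0.35,"travel":[0,1.2,0.05],"angular":[0,0,-0.1]},{"hand":0.35,"travel":[0,1.8,0.05],"angular":[0,0,-0.1]},{"hand":0.35,"travel":[0,2.4,0.05],"angular":[0,0,-0.1]},{"hand":0.35,"travel":[0,3,0.05],"angular":[0,0,-0.1]},{"hand":0.35,"travel":[0,3.6,0.05],"angular":[0,0,-0.1]},{"hand":0.35,"travel":[0,4.2,0.05],"angular":[0,0,-0.1]},{"hand":0.35,"travel":[0,4.8,0.05],"angular":[0,0,-0.1]},{"hand":0.35,"travel":[0,5.4,0.05],"angular":[0,0,-0.1]},{"hand":0.35,"travel":[0,6,0.05],"angular":[0,0,-0.1]},{"hand":0.35,"travel":[0,6.6,0.05],"angular":[0,0,-0.1]},{"hand":0.35,"travel":[0,7.2,0.05],"angular":[0,0,-0.1]},{"hand":0.35,"travel":[0,7.8,0.05],"angular":[0,0,-0.1]},{"hand":0.35,"travel":[0,8.4,0.05],"angular":[0,0,-0.1]},{"hand":0.35,"travel":[0,9,0.05],"angular":[0,0,-0.1]},{"hand":0.35,"travel":[0,9.2,0.05],"angular":[0,0,-0.1]},{"hand":0.35,"travel":[0,9.2,0.05],"angular":[0,0,-0.1]}]'
python3 look.py b; python3 -c "
import cv2;a=cv2.imread('pics/top_b.png')[170:330,240:560];b=cv2.imread('pics/scene_b.png')[180:330,130:400]
cv2.imwrite('pics/vb.png',cv2.resize(cv2.vconcat([cv2.resize(a,(640,290)),cv2.resize(b,(640,300))]),(640,590)))"
```

```text
clock: 8.35
eef_pos: [522.1, -98.3, 52.3]
tool_rot: [3.14, 0.0, 0.282]
force: [0.6, 0.1, -0.2]
width: 29.7
travel cm [0.  1.1 0. ] ang deg [ 0.1  0.  -0. ]
t 8.35 S [-10.3 -72.9] [522.1 -98.3  52.3] rot [3.1 0.  0.3] F [ 0.6  0.1 -0.2] w 29.68872452264616
top rect [0. 0.] 0.0 centre S [ -32.7 -127.7]
[[-32.7, -127.7], [-32.7, -127.7], [-32.7, -127.7], [-32.7, -127.7]]
scene rect [ 83.7 120.6] 16.35 centre S [ -10.  -146.3]
[[-52.0, -86.0], [-51.7, -206.7], [32.0, -206.5], [31.7, -85.8]]
```

View pics/vb.png

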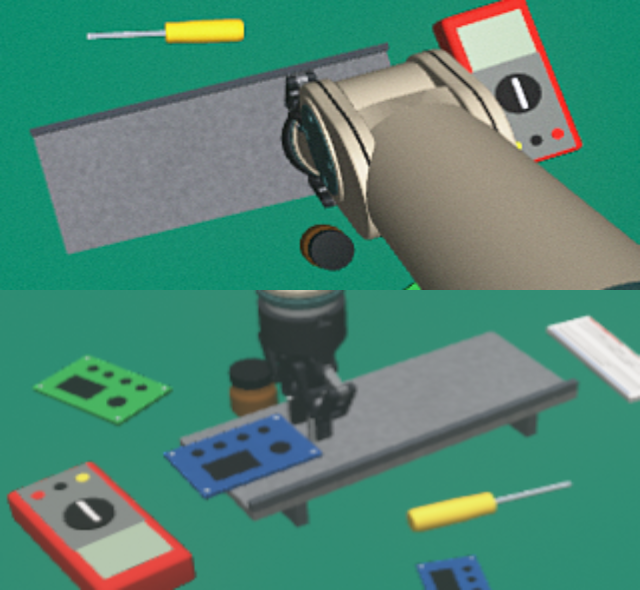

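The panel is straight and sticks out about 26 mm. I'll push the last 8–9 mm, back off, lift clear and measure from the top.

```bash
python3 -m creep '[{"hand":0.35,"travel":[0,0.4,0],"angular":[0,0,0]},{"hand":0.35,"travel":[0,0.7,0],"angular":[0,0,0]},{"hand":0.35,"travel":[0,0.9,0],"angular":[0,0,0]},{"hand":0.35,"travel":[0,0.9,0],"angular":[0,0,0]}]'
python3 -m creep '[{"hand":0.35,"travel":[0,-1,0],"angular":[0,0,0]},{"hand":0.35,"travel":[0,-2.5,0],"angular":[0,0,0]},{"hand":0.35,"travel":[0,-2.5,-4],"angular":[0,0,0]},{"hand":0.35,"travel":[0,-5,-9],"angular":[0,0,0]},{"hand":0.35,"travel":[0,-10,-9],"angular":[0,0,0]},{"hand":0.35,"travel":[0,-15,-9],"angular":[0,0,0]},{"hand":0.35,"travel":[0,-20,-9],"angular":[0,0,0]},{"hand":0.35,"travel":[0,-25,-9],"angular":[0,0,0]},{"hand":0.35,"travel":[0,-25,-9],"angular":[0,0,0]}]'
cat > look2.py <<'E'
from meas import *
import sys
for n in('top','scene'):
    c=cam(n);r,b=panel(c,n,near=fromS(-10,-155),rad=105);print(n,'rect',np.round(r[1],1),round(r[2],2),'centre S',toS(np.array(r[0])));print(toS(b).round(1).tolist())
    save(c,f'{n}_{sys.argv[1]}.png')
    # where shelf end and 35 mm line project
    im=c[0]['frame'].copy()
    for y,col in((-180,(255,255,0)),(-215,(255,0,255))):
        z=50 if y==-180 else 56
        a=proj(c,[[*fromS(-70,y),z],[*fromS(70,y),z]]).round().astype(int);cv2.line(im,tuple(map(int,a[0])),tuple(map(int,a[1])),col,1)
    x0=350 if n=='top' else 130
    cv2.imwrite(f'pics/c_{n}_{sys.argv[1]}.png',cv2.resize(im[180:330,x0:x0+200],(780,290 if 0 else 290))[:,:,::-1])
    for t in('meter','jar','driver','breadboard'):
        d=ctrl.spot_point(n,t); 
        if d: print(' ',t,np.round(d[0]['at']),round(d[0]['confidence'],2))
cv2.imwrite('pics/v_%s.png'%sys.argv[1],cv2.vconcat([cv2.imread(f'pics/c_{n}_{sys.argv[1]}.png') for n in('top','scene')]))
plan([*fromS(-10,-84),52])
E
python3 look2.py c
```

```text
clock: 8.85
eef_pos: [524.5, -107.3, 52.2]
tool_rot: [3.14, 0.001, 0.282]
force: [-0.1, -0.8, 0.3]
width: 29.7
clock: 9.75
eef_pos: [452.4, 141.6, 142.5]
tool_rot: [-3.139, -0.002, 0.295]
force: [-0.3, 0.1, 0.9]
width: 30.0
top rect [ 79.6 119.6] 16.11 centre S [ -10.3 -152.9]
[[-50.0, -93.0], [-50.2, -212.6], [29.4, -212.8], [29.6, -93.1]]
  meter [ 590. -303.    1.] 0.92
  jar [ 408. -131.    2.] 0.62
  driver [639.  35.   2.] 0.72
scene rect [ 83.7 119.7] 16.3 centre S [ -10.1 -155.8]
[[-52.0, -96.0], [-51.8, -215.7], [31.9, -215.5], [31.7, -95.9]]
  meter [ 587. -306.    2.] 0.73
  jar [ 406. -126.    0.] 0.82
  driver [641.  42.   0.] 0.6
  breadboard [426. 250.   3.] 0.83
travel cm [ 0.1 25.1  9. ] ang deg [ 0.1  0.  -0.2]
t 10.25 S [-10.3 166.8] [455.2 131.9 141.7] rot [3.1 0.  0.3] F [ 0.1 -0.2 -1.1] w 30.075568760841577
```

View pics/v_c.png

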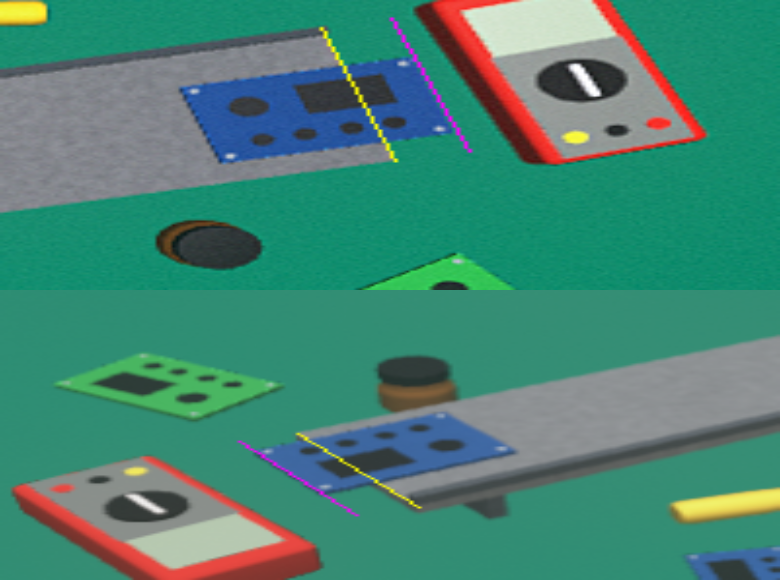

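Overhang reads 32.7 mm from the top view and 35.6 mm from the scene view. The panel is straight to about 0.1° and nothing else has moved, so I'm handing it in.

```bash
python3 -c "
from cell import ctrl
print(ctrl.finish_job())"
```

```text
the job is handed in; nothing more can be done
None
```

I pushed the blue panel along the shelf with both fingertips spread across its end. It now sticks out about 34 mm past the meter end, and I handed the job in at about 10 s on the clock.

- **Overhang:** the two cameras disagreed slightly, with 32.7 mm from the top view and 35.6 mm from the scene view. The finger position at the end of the push suggests about 33 mm. I accepted this as about 35 mm and did not push further.
- **Straightness:** the panel lies flat and within about 0.1° of the shelf. Its front edge is about 20 mm back from the shelf's front edge.
- **Other objects:** in the last check the meter, jar and screwdriver were where they started, within detector noise of 3–7 mm. The breadboard was found only in the scene view, with no starting position to compare. Nothing came near it.
- **Contact:** the fingers touched the shelf once at about 25 N, to find its height. At hand-in the gripper was about 90 mm above the shelf, touching nothing.

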